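# Tighten a book press with its ratchet lever

### The job

The freshly bound book lies between its boards in the book press with the platen still standing clear above it. Swing the press's ratchet lever back and forth to wind the platen down until it bears tightly on the upper board and the lever goes hard, then let go of the lever. Leave the glue bottle, the camera and the wallet as they are.

Things in the scene. Friction and masses are not known exactly. Their poses are not given: they have to be found in the camera images.
- press: Book press, fixed: dark green iron base 300 x 250 mm, four steel columns, crosshead 290 x 240 mm with its top at 180 mm. Origin: under its middle, on the table. x points from its front (lever side, towards the robot) to its back, y left, z up. The column ends (16 mm thick) stand up to 228 mm at x +-120, y +-95 mm; the screw in the middle rises to at most 255 mm
- lever_axis (a point): Fixed point on the upright axis of the ratchet lever and its toothed wheel, in the middle of the press on top of the crosshead, at the height of the lever (210 mm above the table)
- lever_grip (a point): Middle of the lever's red grip, on its centre line, 205 mm from the lever axis, 210 mm above the table. The grip is a level round bar, 25 mm thick, pointing straight away from the axis, from 165 to 249 mm out (further in, a flat bar 18 mm wide). Below it is free space (things at most 140 mm high nearby). Its x axis points at the lever axis. It swings level; push it from either side
- lever (a joint): Lever angle (rad): 0 straight to the front, growing clockwise from above (grip goes to the robot's left), -0.53 to 0.53, where it meets the front columns. Clockwise it turns the wheel (after up to one notch of idle travel) and lowers the platen, with 4 to 5 N at the grip; anticlockwise it clicks back freely (1 N). Once the platen bears on the board it stops hard. Stays where left
- ratchet (a joint): Angle of the toothed wheel (rad), 92 mm across, 24 teeth (0.262 rad each), one painted red; it grows clockwise seen from above. One full turn lowers the platen by 30 mm. It turns only with the lever and does not run back
- platen (a joint): How far the platen has come down (m): a steel plate 205 x 150 x 12 mm under the crosshead. 0 = fully raised; at 0.020 it bears on the upper board (board top 86 mm above the table) and stops. It starts about 8 to 15 mm above the board
- glue_centre (a point): Centre, half-way up, of a standing red glue bottle with a red cap, 54 mm thick and 135 mm high. To be left alone
- camera_centre (a point): Centre of a silver compact camera standing on the table, 108 x 34 x 62 mm high. To be left alone
- wallet_centre (a point): Centre of a dark brown wallet lying flat, 95 x 115 x 20 mm. To be left alone

How it is judged:
By the outcome, as a careful person would: the job done as asked, in the order asked, and still so for the second after the job is handed in, with the robot touching nothing.
It also fails if it takes over 72 s, if anything falls off the work surface, if the arm or the gripper's body presses on something with over 40 N, if the wrist force passes 120 N, or if a joint passes its speed limit or range.

### The arm

A 6-joint arm with a two-finger parallel gripper is mounted at the origin on the work surface. World frame = base frame: x ahead of the robot, y to its left, z up, the work surface at z = 0. Lengths are in m, angles in degrees, forces in N, time in s.
With the tool pointing down it reaches from about 0.35 to 0.875 m from the base axis. Payload 4.2 kg.
Tool frame: the origin (TCP) lies between the finger pads; the fingertips stand 25 mm ahead of it and the grasp point (between the pads) lies 6 mm ahead of it (r.tips_ahead is the distance from the TCP to the fingertips, in m); z points along the fingers, y is the direction in which the jaws open and shut (so a half turn about z gives the same grasp; the last joint's range is limited). The gripper opens to 87 mm and grips with 3 to 60 N. Pads are 19 mm wide; open, the fingers measure 117 mm over their backs; the gripper's body (75 mm by 190 mm) begins 51 mm behind the grasp point.
Start: joints at [85.405, 22.042, 0.453, 0, -68.411, -14.817], TCP at [0.208, 0.589, 0.248] pointing down, gripper open.
Joint ranges: [-179.83, 179.83], [-69.29, 118.12], [-61.27, 80.66], [-181.25, 117.63], [-171.15, -9.14], [-177.46, 177.46]. Speed limits (degrees/s): [159.86, 159.86, 180, 180, 180, 180].

### API

Orientations are given as a 3x3 rotation matrix whose columns are the frame's x, y, z axes.
In Python, from station import r, vision, finish_job gives the robot as it stands.
- The arm moves only by the shell command python3 -m jog 'ROWS'. ROWS is a JSON object of lists of equal length, an entry for each row: "rot": the turn, a rotation vector about the world's x, y, z in degrees, a list of three; "delta_pos": the shift along the world's x, y, z in mm, a list of three; "grip": the opening in per cent of the stroke, from 0 (shut) to 100 (fully open). A call has 1 to 10 rows; each row shifts and turns the commanded pose from where the row before left it; what a row does not reach is not made up. A row lasts 1/12 s, in which the tool goes at most 41.7 mm and 7.16 degrees, less where a joint would pass 70% of its speed; a pose out of reach is approached as far as the arm can. A call with a gripper value outside its range is refused whole. The fingers move at their own pace and stop on an object; the grip force is fixed at half the most. Time passes only in rows, so rows that do not move let the fingers close. It gives the time, the measured TCP pose, the force and the opening at its end, in the units of the state.
- r.sense(): the state, without advancing time (a new reading comes with each control period).
- vision.capture(name): name is "scene" or "top" or "wrist"; returns a dict with "frame" (480x640x3 uint8, red, green, blue), "K" (3x3 intrinsics, pixels), "xyz" and "orientation" of the camera in the world. Camera axes: x right, y up, looking along -z (the intrinsics and any distortion apply to the point x, -y, -z); pixel columns grow to the right and rows downward; lengths in m; the calibration is good to about 2 mm. A picture is of the moment at which its call begins. There is no depth.
- finish_job(): hands the job in, once; it reports no verdict.
The state is a dict: "time_s": time; "joints": joint angles; "joint_velocities": joint speeds; "effort": joint torques, N m; "tcp_pos": TCP position; "ee_rot": TCP orientation; "wrist_force": force on the tool from outside, world axes, zero at the start; "moment": the same for the moment, N m; "gripper_width": opening from 0.0 (shut) to 1.0 (fully open).
Only numpy, scipy, OpenCV 4.12 (cv2) and the standard library are available. Lean on these libraries where they do the work, as an engineer would, in place of code of your own. Each camera call takes 0.05 s, during which the arm holds its last target. There are 200 camera calls.

## Working session

There is one attempt and no reset: what is moved stays moved. The work goes in short steps, Python scripts to look and compute and a shell command to move; the robot and the scene stay as the last step left them, time stands still between calls to the robot, and variables do not carry over. Pictures are saved under pics/ and viewed, about 8 in all and at most 12, crops included, and the job is handed in when it is done.

```bash
mkdir -p pics
cat > h.py <<'E'
import numpy as np,cv2
from station import r,vision,finish_job
def cap(n,f):
    d=vision.capture(n); cv2.imwrite('pics/'+f,cv2.cvtColor(d['frame'],cv2.COLOR_RGB2BGR)); return d
def ray(d,u,v):
    K=np.array(d['K']);p=np.linalg.inv(K)@[u,v,1]
    return np.array(d['xyz']),np.array(d['orientation'])@np.array([p[0],-p[1],-p[2]])
def atz(d,u,v,z):
    o,w=ray(d,u,v); return o+w*(z-o[2])/w[2]
def tri(obs):
    A=np.zeros((3,3));b=np.zeros(3)
    for d,u,v in obs:
        o,w=ray(d,u,v);w=w/np.linalg.norm(w);P=np.eye(3)-np.outer(w,w);A+=P;b+=P@o
    return np.linalg.solve(A,b)
E
python3 - <<'E'
from h import *
import pickle
D={n:cap(n,n+'0.png') for n in('scene','top')}
pickle.dump(D,open('d0.pkl','wb'))
for n in D: print(n,D[n]['xyz'],D[n]['K'],[k for k in D[n]])
print(r.sense())
E
```

```text
scene [1.52823475 0.24125135 0.76484374] [[505.57941654   0.         322.90697159]
 [  0.         505.57941654 242.17439126]
 [  0.           0.           1.        ]] ['frame', 'K', 'xyz', 'orientation']
top [0.39999358 0.05748772 1.39756788] [[522.55964291   0.         319.53057463]
 [  0.         522.55964291 244.49862361]
 [  0.           0.           1.        ]] ['frame', 'K', 'xyz', 'orientation']
{'time_s': 0.1, 'joints': array([ 8.54047611e+01,  2.20859278e+01,  3.88055923e-01, -2.52697855e-02,
       -6.84120469e+01, -1.48164387e+01]), 'joint_velocities': array([ 0.08813447, -0.03484328,  0.1494779 ,  0.14488674,  0.09387705,
       -0.01945996]), 'effort': array([ 7.24269994e-04, -3.91689956e+01,  1.87935090e+01,  4.23187137e+00,
        1.34329568e-02, -7.60424359e-05]), 'tcp_pos': array([0.20754122, 0.5890144 , 0.24657664]), 'ee_rot': array([[ 9.43100891e-01, -3.32506230e-01, -5.62480833e-04],
       [-3.32506692e-01, -9.43099023e-01, -1.87938681e-03],
       [ 9.44327001e-05,  1.95948002e-03, -9.99998076e-01]]), 'wrist_force': array([-0.65836314, -0.11931853, -0.31584538]), 'moment': array([ 0.03479334,  0.00738348, -0.05013332]), 'gripper_width': 1.0026341530328815}
```

View pics/scene0.png

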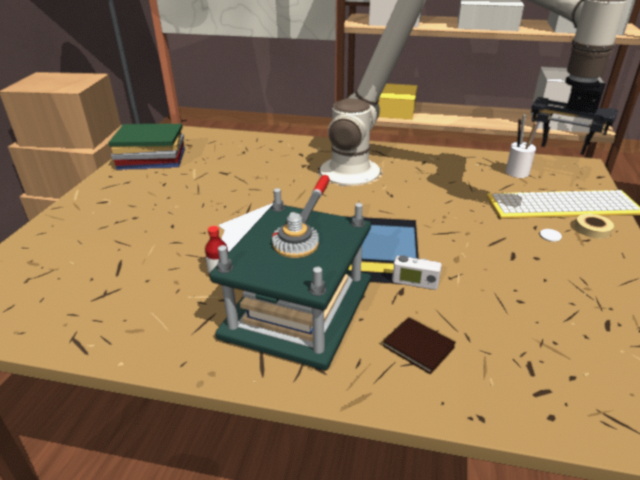

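View pics/top0.png

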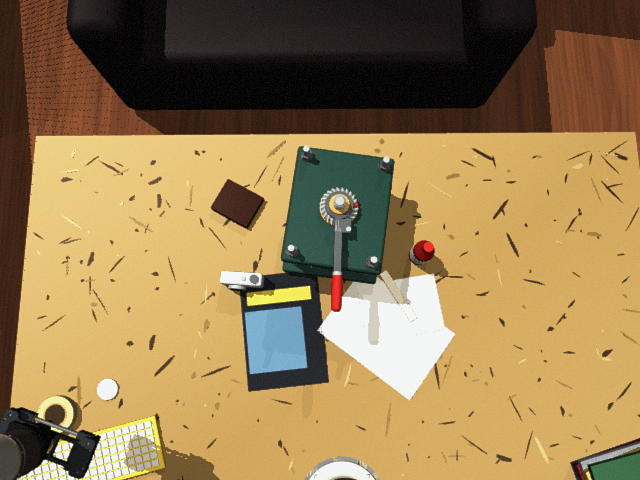

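The scene view shows the press with the red lever grip near (322,186), pointing at the robot. In the top view the column tops are at (308,152), (387,161), (292,250) and (374,262), and the grip runs from (337,274) to (336,310).

Run:
```python
from h import *
import pickle
D=pickle.load(open('d0.pkl','rb'));t=D['top'];s=D['scene']
a=cv2.imread('pics/top0.png')[130:325,265:445];b=cv2.imread('pics/scene0.png')[165:305,195:375]
a=cv2.resize(a,None,fx=2.2,fy=3,interpolation=3) if 0 else cv2.resize(a,None,fx=3,fy=3,interpolation=3)
a=a[:585];b=cv2.resize(b,(252,196)) if 0 else b
cv2.imwrite('pics/c1.png',a)
cols=[atz(t,*p,.228)[:2] for p in[(308,152),(387,161),(292,250),(374,262)]]
c=np.mean(cols,0);xd=(cols[0]+cols[1]-cols[2]-cols[3])/2
print(np.round(cols,3),c,xd,'yaw',np.degrees(np.arctan2(xd[1],xd[0])))
for p in[(337,274),(336,310)]:print(atz(t,*p,.21))
# scene grip colour mask
h=cv2.cvtColor(cv2.imread('pics/scene0.png'),cv2.COLOR_BGR2HSV)
m=(((h[...,0]<8)|(h[...,0]>172))&(h[...,1]>150)&(h[...,2]>90))
for im,box in(('scene0',(300,340,165,205)),('top0',(325,348,265,318))):
    h=cv2.cvtColor(cv2.imread(f'pics/{im}.png'),cv2.COLOR_BGR2HSV)
    m=(((h[...,0]<8)|(h[...,0]>172))&(h[...,1]>130)&(h[...,2]>70))
    x0,x1,y0,y1=box;v,u=np.nonzero(m[y0:y1,x0:x1]);print(im,u.mean()+x0,v.mean()+y0,u.min()+x0,u.max()+x0,v.min()+y0,v.max()+y0)
    if im=='scene0':g=(u.mean()+x0,v.mean()+y0)
    else:g2=(u.mean()+x0,v.mean()+y0)
print('grip',tri([(s,*g),(t,*g2)]),atz(t,*g2,.21),atz(s,*g,.21))
print('glue top',tri([(t,427,247),(s,213,230)]))
```

```text
[[ 0.833  0.074]
 [ 0.81  -0.111]
 [ 0.6    0.111]
 [ 0.571 -0.074]] [ 7.03334008e-01 -4.92616602e-06] [ 0.23609008 -0.03733865] yaw -8.987133839732335
[0.54637846 0.00934088 0.21      ]
[0.46460078 0.01283929 0.21      ]
scene0 321.99333333333334 182.92000000000002 314 328 175 192
top0 335.95380434782606 292.13315217391306 331 342 275 310
grip [0.50397104 0.0147206  0.2163524 ] [0.50494635 0.01234684 0.21      ] [0.49192038 0.01429775 0.21      ]
glue top [ 0.62126093 -0.21665755  0.12992244]
```

View pics/c1.png

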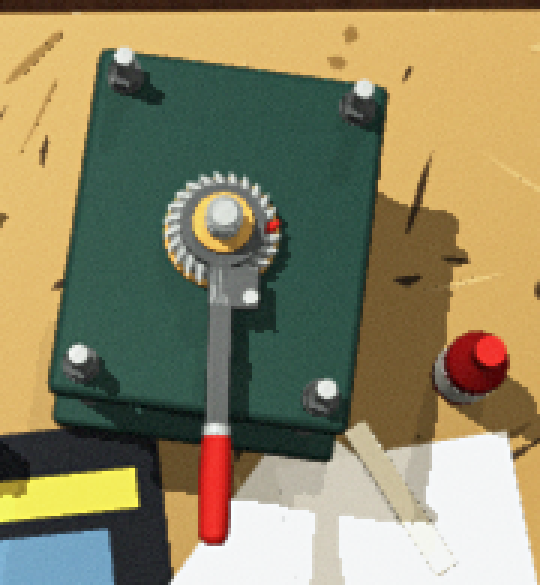

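```bash
python3 -m jog '{"delta_pos":[[15,-32,7],[15,-32,7],[15,-32,7],[15,-32,7],[15,-32,7],[15,-32,7],[15,-32,7],[15,-32,5],[15,-32,0],[15,-32,0]],"rot":[[0,0,0.9],[0,0,0.9],[0,0,0.9],[0,0,0.9],[0,0,0.9],[0,0,0.9],[0,0,0.9],[0,0,0.9],[0,0,0.9],[0,0,0.9]],"grip":[60,60,60,60,60,60,60,60,60,60]}'
python3 -m jog '{"delta_pos":[[15,-32,0],[15,-32,0],[15,-32,0],[15,-32,0],[15,-32,0],[15,-32,0],[16,-32,0],[16,-32,0],[0,0,0],[0,0,0]],"rot":[[0,0,0.9],[0,0,0.9],[0,0,0.9],[0,0,0.9],[0,0,0.9],[0,0,0.9],[0,0,0.9],[0,0,0.9],[0,0,0],[0,0,0]],"grip":[60,60,60,60,60,60,60,60,60,60]}'
python3 - <<'E'
from h import *
import pickle
d=cap('wrist','w1.png');pickle.dump(d,open('w1.pkl','wb'))
s=r.sense();print(s['time_s'],s['tcp_pos'],s['ee_rot'],s['joints'])
E
```

```text
time_s: 0.93
tcp_pos: [0.3579, 0.2677, 0.3018]
ee_rot: [[0.984, -0.18, 0.0], [-0.18, -0.984, 0.001], [0.0, -0.001, -1.0]]
wrist_force: [0.8, 0.6, -0.9]
gripper_width: 0.603
time_s: 1.77
tcp_pos: [0.4798, 0.0118, 0.3007]
ee_rot: [[0.998, -0.06, -0.002], [-0.06, -0.998, -0.0], [-0.002, 0.0, -1.0]]
wrist_force: [0.2, 0.0, -0.7]
gripper_width: 0.599
1.8167 [0.47947975 0.01278515 0.30092381] [[ 9.98304119e-01 -5.81969130e-02 -1.41585005e-03]
 [-5.81971096e-02 -9.98305107e-01 -9.80306621e-05]
 [-1.40774526e-03  1.80262795e-04 -9.99998993e-01]] [ 2.09732554e+01  5.58085835e+00 -1.38572993e+01 -2.52176406e-02
 -7.06396023e+01  6.56987907e+01]
```

View pics/w1.png

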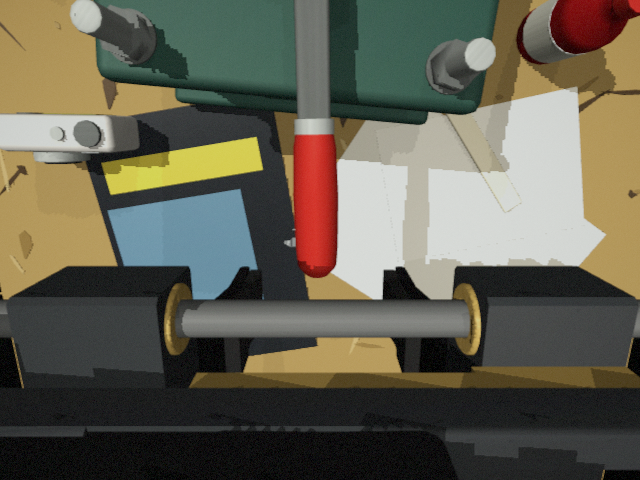

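The wrist view shows the grip centred between the fingers. It starts at (315,134), ends at (317,277), and has its middle near (316,205).

Run:
```python
from h import *
import pickle
w=pickle.load(open('w1.pkl','rb'));t=pickle.load(open('d0.pkl','rb'))['top']
for a,b in(((315,134),(337,275)),((317,277),(336,310.5))):
    print(tri([(w,*a),(t,*b)]),atz(w,*a,.21),atz(t,*b,.21))
print([atz(w,*p,.228) for p in((87,14),(480,52))], atz(w,312,0,.21))
print('gear',atz(t,339,206.7,.2))
```

```text
[0.54527593 0.01067464 0.20538025] [0.54598347 0.01207838 0.21      ] [0.54407899 0.00937572 0.21      ]
[0.46348836 0.01461566 0.21479068] [0.46193044 0.01636864 0.21      ] [0.46347878 0.0128559  0.21      ]
[array([0.60799381, 0.11599473, 0.228     ]), array([ 0.57991792, -0.07055294,  0.228     ])] [0.61240255 0.00926365 0.21      ]
gear [0.70738064 0.00179225 0.2       ]
```

```bash
python3 -m jog '{"delta_pos":[[10,2,0],[0,0,-30],[0,0,-30],[0,0,-28],[0,0,0],[0,0,0]],"rot":[[0,0,0],[0,0,0],[0,0,0],[0,0,0],[0,0,0],[0,0,0]],"grip":[60,60,60,60,45,45]}'
python3 -m jog '{"delta_pos":[[1,10,0],[3.6,22.7,0],[6,22.3,0],[0,0,0]],"rot":[[0,0,-2.6],[0,0,-6],[0,0,-6],[0,0,0]],"grip":[45,45,45,45]}'
python3 -m jog '{"delta_pos":[[8.2,21.5,0],[10.5,20.5,0],[12.5,19.3,0],[0,0,0]],"rot":[[0,0,-6],[0,0,-6],[0,0,-6],[0,0,0]],"grip":[45,45,45,45]}'
python3 - <<'E'
from h import *
import pickle
d=cap('wrist','w2.png');pickle.dump(d,open('w2.pkl','wb'))
t=cap('top','t2.png');pickle.dump(t,open('t2.pkl','wb'))
a=cv2.imread('pics/w2.png');b=cv2.resize(cv2.imread('pics/t2.png')[130:330,250:410],(480,600),interpolation=3)
cv2.imwrite('pics/m2.png',np.hstack([cv2.resize(a,(320,240)),cv2.resize(b,(320,400))[:240]*0]) if 0 else b)
E
```

```text
time_s: 2.32
tcp_pos: [0.4896, 0.0164, 0.2131]
ee_rot: [[0.999, -0.054, -0.002], [-0.054, -0.999, -0.002], [-0.002, 0.002, -1.0]]
wrist_force: [0.7, 0.4, 0.5]
gripper_width: 0.521
time_s: 2.65
tcp_pos: [0.5027, 0.0737, 0.2161]
ee_rot: [[0.952, -0.305, 0.005], [-0.305, -0.952, 0.001], [0.005, -0.003, -1.0]]
wrist_force: [0.3, -0.7, 0.1]
gripper_width: 0.453
time_s: 2.98
tcp_pos: [0.5342, 0.1347, 0.2157]
ee_rot: [[0.812, -0.583, 0.005], [-0.583, -0.812, 0.002], [0.003, -0.004, -1.0]]
wrist_force: [0.6, 0.6, -0.3]
gripper_width: 0.451
```

View pics/m2.png

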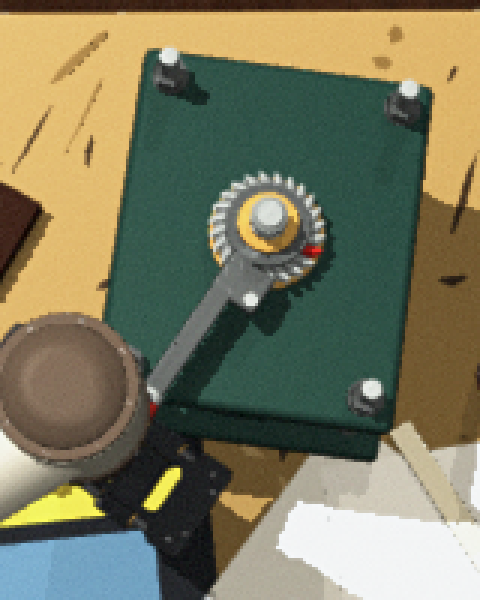

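The top view shows the lever swung clockwise, and the red tooth moved about 30° clockwise, so the wheel is turning. Next are the return swing and the second stroke.

```bash
python3 -m jog '{"delta_pos":[[-12.5,-19.3,0],[-10.5,-20.5,0],[-8.2,-21.5,0],[-6,-22.3,0],[-3.6,-22.7,0],[-1.2,-23,0],[1.2,-23,0],[3.6,-22.7,0],[6,-22.3,0],[0,0,0]],"rot":[[0,0,6],[0,0,6],[0,0,6],[0,0,6],[0,0,6],[0,0,6],[0,0,6],[0,0,6],[0,0,6],[0,0,0]],"grip":[45,45,45,45,45,45,45,45,45,45]}'
python3 -m jog '{"delta_pos":[[2,-6,0],[-2,6,0],[-6,22.3,0],[-3.6,22.7,0],[-1.2,23,0],[1.2,23,0],[0,0,0]],"rot":[[0,0,1.5],[0,0,-1.5],[0,0,-6],[0,0,-6],[0,0,-6],[0,0,-6],[0,0,0]],"grip":[45,45,45,45,45,45,45]}'
python3 -m jog '{"delta_pos":[[3.6,22.7,0],[6,22.3,0],[8.2,21.5,0],[10.5,20.5,0],[12.5,19.3,0],[0,0,0]],"rot":[[0,0,-6],[0,0,-6],[0,0,-6],[0,0,-6],[0,0,-6],[0,0,0]],"grip":[45,45,45,45,45,45]}'
python3 - <<'E'
from h import *
t=cap('top','t3.png');s=cap('scene','s3.png')
b=cv2.resize(cv2.imread('pics/t3.png')[130:280,270:400],(390,450),interpolation=3)
c=cv2.resize(cv2.imread('pics/s3.png')[210:360,205:340],(405,450),interpolation=3)
cv2.imwrite('pics/m3.png',np.hstack([b,c]))
E
```

```text
time_s: 3.92
tcp_pos: [0.5005, -0.0686, 0.2147]
ee_rot: [[0.949, 0.314, 0.002], [0.314, -0.949, -0.0], [0.002, 0.001, -1.0]]
wrist_force: [-0.1, -0.7, 0.8]
gripper_width: 0.449
time_s: 4.5
tcp_pos: [0.4905, 0.0275, 0.2145]
ee_rot: [[0.995, -0.101, 0.002], [-0.101, -0.995, 0.001], [0.002, -0.001, -1.0]]
wrist_force: [0.6, -0.3, 0.3]
gripper_width: 0.449
time_s: 5.0
tcp_pos: [0.5329, 0.1336, 0.2139]
ee_rot: [[0.812, -0.584, 0.002], [-0.584, -0.812, 0.001], [0.001, -0.002, -1.0]]
wrist_force: [1.0, 0.0, 0.6]
gripper_width: 0.45
```

View pics/m3.png

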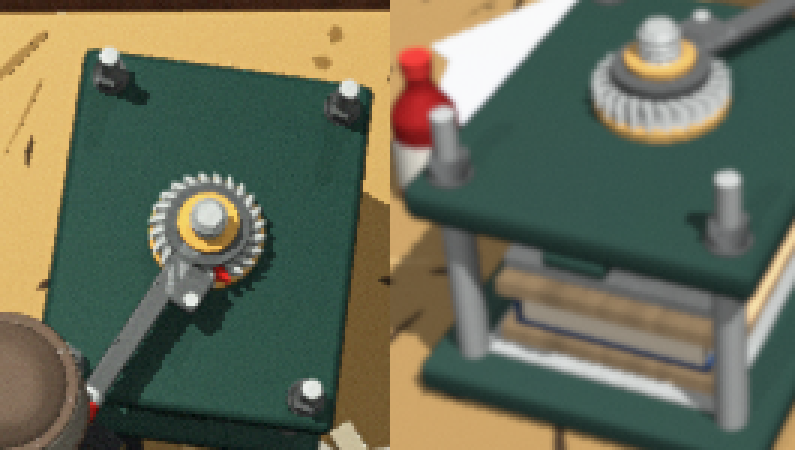

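The top view shows the red tooth a further 55° or so clockwise. The platen has dropped roughly 7 mm in total, so it could bear on the next stroke. I'll return, then push in small steps with a force check between them.

```bash
cat > chk.py <<'E'
from station import r
import sys,numpy as np
s=r.sense();f=np.linalg.norm(s['wrist_force'][:2]);p=s['tcp_pos']
print('F',np.round(s['wrist_force'],1),'phi',round(float(np.degrees(np.arctan2(p[1]-.002,.709-p[0]))),1))
sys.exit(f>12)
E
python3 -m jog '{"delta_pos":[[-12.5,-19.3,0],[-10.5,-20.5,0],[-8.2,-21.5,0],[-6,-22.3,0],[-3.6,-22.7,0],[-1.2,-23,0],[1.2,-23,0],[3.6,-22.7,0],[6,-22.3,0],[0,0,0]],"rot":[[0,0,6],[0,0,6],[0,0,6],[0,0,6],[0,0,6],[0,0,6],[0,0,6],[0,0,6],[0,0,6],[0,0,0]],"grip":[45,45,45,45,45,45,45,45,45,45]}' >/dev/null
python3 -m jog '{"delta_pos":[[2,-6,0],[-2,6,0],[-2,7.4,0],[-2,7.4,0],[-2,7.4,0]],"rot":[[0,0,1.5],[0,0,-1.5],[0,0,-2],[0,0,-2],[0,0,-2]],"grip":[45,45,45,45,45]}' >/dev/null
C="python3 chk.py"
python3 -m jog '{"delta_pos":[[-1.2,7.6,0],[-1.2,7.6,0]],"rot":[[0,0,-2],[0,0,-2]],"grip":[45,45]}' >/dev/null && $C &&
python3 -m jog '{"delta_pos":[[-1.2,7.6,0],[-0.4,7.7,0]],"rot":[[0,0,-2],[0,0,-2]],"grip":[45,45]}' >/dev/null && $C &&
python3 -m jog '{"delta_pos":[[-0.4,7.7,0]],"rot":[[0,0,-2]],"grip":[45]}' >/dev/null && $C &&
python3 -m jog '{"delta_pos":[[-0.4,7.7,0]],"rot":[[0,0,-2]],"grip":[45]}' >/dev/null && $C &&
python3 -m jog '{"delta_pos":[[0.4,7.7,0]],"rot":[[0,0,-2]],"grip":[45]}' >/dev/null && $C &&
python3 -m jog '{"delta_pos":[[0.4,7.7,0]],"rot":[[0,0,-2]],"grip":[45]}' >/dev/null && $C &&
python3 -m jog '{"delta_pos":[[0.4,7.7,0]],"rot":[[0,0,-2]],"grip":[45]}' >/dev/null && $C &&
python3 -m jog '{"delta_pos":[[1.2,7.6,0]],"rot":[[0,0,-2]],"grip":[45]}' >/dev/null && $C &&
python3 -m jog '{"delta_pos":[[1.2,7.6,0]],"rot":[[0,0,-2]],"grip":[45]}' >/dev/null && $C &&
python3 -m jog '{"delta_pos":[[1.2,7.6,0]],"rot":[[0,0,-2]],"grip":[45]}' >/dev/null && $C &&
python3 -m jog '{"delta_pos":[[2,7.4,0]],"rot":[[0,0,-2]],"grip":[45]}' >/dev/null && $C &&
python3 -m jog '{"delta_pos":[[2,7.4,0]],"rot":[[0,0,-2]],"grip":[45]}' >/dev/null && $C &&
python3 -m jog '{"delta_pos":[[2,7.4,0]],"rot":[[0,0,-2]],"grip":[45]}' >/dev/null && $C &&
python3 -m jog '{"delta_pos":[[2.7,7.2,0]],"rot":[[0,0,-2]],"grip":[45]}' >/dev/null && $C &&
python3 -m jog '{"delta_pos":[[2.7,7.2,0]],"rot":[[0,0,-2]],"grip":[45]}' >/dev/null && $C &&
python3 -m jog '{"delta_pos":[[2.7,7.2,0]],"rot":[[0,0,-2]],"grip":[45]}' >/dev/null && $C &&
python3 -m jog '{"delta_pos":[[3.5,6.8,0]],"rot":[[0,0,-2]],"grip":[45]}' >/dev/null && $C &&
python3 -m jog '{"delta_pos":[[3.5,6.8,0]],"rot":[[0,0,-2]],"grip":[45]}' >/dev/null && $C &&
python3 -m jog '{"delta_pos":[[3.5,6.8,0]],"rot":[[0,0,-2]],"grip":[45]}' >/dev/null && $C &&
python3 -m jog '{"delta_pos":[[4.2,6.4,0]],"rot":[[0,0,-2]],"grip":[45]}' >/dev/null && $C &&
python3 -m jog '{"delta_pos":[[4.2,6.4,0]],"rot":[[0,0,-2]],"grip":[45]}' >/dev/null && $C &&
python3 -m jog '{"delta_pos":[[4.2,6.4,0]],"rot":[[0,0,-2]],"grip":[45]}' && $C
```

```text
F [ 0.4 -4.2 -0.5] phi -8.0False
```

```bash
sed -i 's/sys.exit(f>12)/sys.exit(int(f>12))/' chk.py
C="python3 chk.py"
python3 -m jog '{"delta_pos":[[-1.2,7.6,0],[-0.4,7.7,0]],"rot":[[0,0,-2],[0,0,-2]],"grip":[45,45]}' >/dev/null && $C &&
python3 -m jog '{"delta_pos":[[-0.4,7.7,0]],"rot":[[0,0,-2]],"grip":[45]}' >/dev/null && $C &&
python3 -m jog '{"delta_pos":[[-0.4,7.7,0]],"rot":[[0,0,-2]],"grip":[45]}' >/dev/null && $C &&
python3 -m jog '{"delta_pos":[[0.4,7.7,0]],"rot":[[0,0,-2]],"grip":[45]}' >/dev/null && $C &&
python3 -m jog '{"delta_pos":[[0.4,7.7,0]],"rot":[[0,0,-2]],"grip":[45]}' >/dev/null && $C &&
python3 -m jog '{"delta_pos":[[0.4,7.7,0]],"rot":[[0,0,-2]],"grip":[45]}' >/dev/null && $C &&
python3 -m jog '{"delta_pos":[[1.2,7.6,0]],"rot":[[0,0,-2]],"grip":[45]}' >/dev/null && $C &&
python3 -m jog '{"delta_pos":[[1.2,7.6,0]],"rot":[[0,0,-2]],"grip":[45]}' >/dev/null && $C &&
python3 -m jog '{"delta_pos":[[1.2,7.6,0]],"rot":[[0,0,-2]],"grip":[45]}' >/dev/null && $C &&
python3 -m jog '{"delta_pos":[[2,7.4,0]],"rot":[[0,0,-2]],"grip":[45]}' >/dev/null && $C &&
python3 -m jog '{"delta_pos":[[2,7.4,0]],"rot":[[0,0,-2]],"grip":[45]}' >/dev/null && $C &&
python3 -m jog '{"delta_pos":[[2,7.4,0]],"rot":[[0,0,-2]],"grip":[45]}' >/dev/null && $C &&
python3 -m jog '{"delta_pos":[[2.7,7.2,0]],"rot":[[0,0,-2]],"grip":[45]}' >/dev/null && $C &&
python3 -m jog '{"delta_pos":[[2.7,7.2,0]],"rot":[[0,0,-2]],"grip":[45]}' >/dev/null && $C &&
python3 -m jog '{"delta_pos":[[2.7,7.2,0]],"rot":[[0,0,-2]],"grip":[45]}' >/dev/null && $C &&
python3 -m jog '{"delta_pos":[[3.5,6.8,0]],"rot":[[0,0,-2]],"grip":[45]}' >/dev/null && $C &&
python3 -m jog '{"delta_pos":[[3.5,6.8,0]],"rot":[[0,0,-2]],"grip":[45]}' >/dev/null && $C &&
python3 -m jog '{"delta_pos":[[3.5,6.8,0]],"rot":[[0,0,-2]],"grip":[45]}' >/dev/null && $C &&
python3 -m jog '{"delta_pos":[[4.2,6.4,0]],"rot":[[0,0,-2]],"grip":[45]}' >/dev/null && $C &&
python3 -m jog '{"delta_pos":[[4.2,6.4,0]],"rot":[[0,0,-2]],"grip":[45]}' >/dev/null && $C &&
python3 -m jog '{"delta_pos":[[4.2,6.4,0]],"rot":[[0,0,-2]],"grip":[45]}' && $C
```

```text
F [-0.  -3.  -0.1] phi -4.1
F [-0.1 -2.7 -0.5] phi -2.1
F [ 0.2 -3.2 -0.2] phi -0.1
F [-1.3 -3.9  1.1] phi 1.9
F [-1.5 -3.3  0.4] phi 3.9
F [-0.5 -3.4  0.2] phi 5.8
F [-2.  -3.   1.4] phi 7.8
F [-2.5 -3.3  1.3] phi 9.8
F [-0.9 -2.8  0.7] phi 11.8
F [-2.1 -3.1  1.8] phi 13.7
F [-1.9 -3.   0.8] phi 15.7
F [-2.8 -2.2  1.3] phi 17.7
F [-3.8 -3.1  1.2] phi 19.6
F [-2.1 -3.8  0.9] phi 21.6
F [-2.8 -2.6  1.4] phi 23.6
F [-3.8 -2.2  0.5] phi 25.6
F [-2.4 -2.   0.3] phi 27.5
F [-3.8 -2.   1.4] phi 29.5
F [-4.2 -2.1  1.4] phi 31.5
F [-4.  -1.5  0.8] phi 33.5
time_s: 8.35
tcp_pos: [0.5287, 0.1304, 0.2131]
ee_rot: [[0.81, -0.587, -0.005], [-0.587, -0.81, -0.002], [-0.003, 0.005, -1.0]]
wrist_force: [-3.7, -1.9, 0.5]
gripper_width: 0.452
F [-3.7 -1.9  0.5] phi 35.5
```

Driving at about 4 N. The same stroke again.

```bash
C="python3 chk.py"
python3 -m jog '{"delta_pos":[[-12.5,-19.3,0],[-10.5,-20.5,0],[-8.2,-21.5,0],[-6,-22.3,0],[-3.6,-22.7,0],[-1.2,-23,0],[1.2,-23,0],[3.6,-22.7,0],[6,-22.3,0],[0,0,0]],"rot":[[0,0,6],[0,0,6],[0,0,6],[0,0,6],[0,0,6],[0,0,6],[0,0,6],[0,0,6],[0,0,6],[0,0,0]],"grip":[45,45,45,45,45,45,45,45,45,45]}' >/dev/null
python3 -m jog '{"delta_pos":[[2,-6,0],[-2,6,0],[-2,7.4,0]],"rot":[[0,0,1.5],[0,0,-1.5],[0,0,-2]],"grip":[45,45,45]}' >/dev/null && $C &&
python3 -m jog '{"delta_pos":[[-2,7.4,0]],"rot":[[0,0,-2]],"grip":[45]}' >/dev/null && $C &&
python3 -m jog '{"delta_pos":[[-2,7.4,0]],"rot":[[0,0,-2]],"grip":[45]}' >/dev/null && $C &&
python3 -m jog '{"delta_pos":[[-1.2,7.6,0]],"rot":[[0,0,-2]],"grip":[45]}' >/dev/null && $C &&
python3 -m jog '{"delta_pos":[[-1.2,7.6,0]],"rot":[[0,0,-2]],"grip":[45]}' >/dev/null && $C &&
python3 -m jog '{"delta_pos":[[-1.2,7.6,0]],"rot":[[0,0,-2]],"grip":[45]}' >/dev/null && $C &&
python3 -m jog '{"delta_pos":[[-0.4,7.7,0]],"rot":[[0,0,-2]],"grip":[45]}' >/dev/null && $C &&
python3 -m jog '{"delta_pos":[[-0.4,7.7,0]],"rot":[[0,0,-2]],"grip":[45]}' >/dev/null && $C &&
python3 -m jog '{"delta_pos":[[-0.4,7.7,0]],"rot":[[0,0,-2]],"grip":[45]}' >/dev/null && $C &&
python3 -m jog '{"delta_pos":[[0.4,7.7,0]],"rot":[[0,0,-2]],"grip":[45]}' >/dev/null && $C &&
python3 -m jog '{"delta_pos":[[0.4,7.7,0]],"rot":[[0,0,-2]],"grip":[45]}' >/dev/null && $C &&
python3 -m jog '{"delta_pos":[[0.4,7.7,0]],"rot":[[0,0,-2]],"grip":[45]}' >/dev/null && $C &&
python3 -m jog '{"delta_pos":[[1.2,7.6,0]],"rot":[[0,0,-2]],"grip":[45]}' >/dev/null && $C &&
python3 -m jog '{"delta_pos":[[1.2,7.6,0]],"rot":[[0,0,-2]],"grip":[45]}' >/dev/null && $C &&
python3 -m jog '{"delta_pos":[[1.2,7.6,0]],"rot":[[0,0,-2]],"grip":[45]}' >/dev/null && $C &&
python3 -m jog '{"delta_pos":[[2,7.4,0]],"rot":[[0,0,-2]],"grip":[45]}' >/dev/null && $C &&
python3 -m jog '{"delta_pos":[[2,7.4,0]],"rot":[[0,0,-2]],"grip":[45]}' >/dev/null && $C &&
python3 -m jog '{"delta_pos":[[2,7.4,0]],"rot":[[0,0,-2]],"grip":[45]}' >/dev/null && $C &&
python3 -m jog '{"delta_pos":[[2.7,7.2,0]],"rot":[[0,0,-2]],"grip":[45]}' >/dev/null && $C &&
python3 -m jog '{"delta_pos":[[2.7,7.2,0]],"rot":[[0,0,-2]],"grip":[45]}' >/dev/null && $C &&
python3 -m jog '{"delta_pos":[[2.7,7.2,0]],"rot":[[0,0,-2]],"grip":[45]}' >/dev/null && $C &&
python3 -m jog '{"delta_pos":[[3.5,6.8,0]],"rot":[[0,0,-2]],"grip":[45]}' >/dev/null && $C &&
python3 -m jog '{"delta_pos":[[3.5,6.8,0]],"rot":[[0,0,-2]],"grip":[45]}' >/dev/null && $C &&
python3 -m jog '{"delta_pos":[[3.5,6.8,0]],"rot":[[0,0,-2]],"grip":[45]}' >/dev/null && $C &&
python3 -m jog '{"delta_pos":[[4.2,6.4,0]],"rot":[[0,0,-2]],"grip":[45]}' >/dev/null && $C &&
python3 -m jog '{"delta_pos":[[4.2,6.4,0]],"rot":[[0,0,-2]],"grip":[45]}' >/dev/null && $C &&
python3 -m jog '{"delta_pos":[[4.2,6.4,0]],"rot":[[0,0,-2]],"grip":[45]}' && $C
```

```text
F [-0.4  0.1 -0.1] phi -16.0
F [-0. -0. -0.] phi -13.8
F [ 0.8 -0.5 -1.1] phi -11.8
F [-0.1 -2.6 -1.3] phi -9.8
F [ 0.6 -3.3 -0.9] phi -7.9
F [ 0.6 -3.5 -1.1] phi -5.9
F [-0.8 -3.9  0.2] phi -3.9
F [-0.4 -3.6 -0.1] phi -1.9
F [ 0.1 -3.1 -1.1] phi 0.1
F [-0.6 -3.5  0.3] phi 2.1
F [-1.2 -2.7  1.1] phi 4.0
F [ 0.3 -3.1  0.5] phi 6.0
F [-1.2 -4.6  1.5] phi 8.0
F [-2.4 -4.1  1.2] phi 10.0
F [-0.7 -2.8  0.3] phi 12.0
F [-2.1 -2.9  0.7] phi 13.9
F [-2.  -2.7  1.6] phi 15.9
F [-1.8 -3.4  1.1] phi 17.8
F [-2.9 -3.4  1.1] phi 19.8
F [-2.7 -2.2  1.1] phi 21.8
F [-2.  -2.9  0.9] phi 23.8
F [-3.4 -3.1  1.2] phi 25.7
F [-2.6 -2.6  1.6] phi 27.7
F [-2.9 -2.5  1.2] phi 29.7
F [-3.7 -2.2  1.5] phi 31.6
F [-4.1 -2.1  0.2] phi 33.6
time_s: 11.6
tcp_pos: [0.5287, 0.1311, 0.2131]
ee_rot: [[0.809, -0.588, -0.005], [-0.588, -0.809, -0.002], [-0.003, 0.005, -1.0]]
wrist_force: [-3.5, -2.1, 1.1]
gripper_width: 0.449
F [-3.5 -2.1  1.1] phi 35.6
```

```bash
C="python3 chk.py"
python3 -m jog '{"delta_pos":[[-12.5,-19.3,0],[-10.5,-20.5,0],[-8.2,-21.5,0],[-6,-22.3,0],[-3.6,-22.7,0],[-1.2,-23,0],[1.2,-23,0],[3.6,-22.7,0],[6,-22.3,0],[0,0,0]],"rot":[[0,0,6],[0,0,6],[0,0,6],[0,0,6],[0,0,6],[0,0,6],[0,0,6],[0,0,6],[0,0,6],[0,0,0]],"grip":[45,45,45,45,45,45,45,45,45,45]}' >/dev/null
python3 -m jog '{"delta_pos":[[2,-6,0],[-2,6,0],[-2,7.4,0]],"rot":[[0,0,1.5],[0,0,-1.5],[0,0,-2]],"grip":[45,45,45]}' >/dev/null && $C &&
python3 -m jog '{"delta_pos":[[-2,7.4,0]],"rot":[[0,0,-2]],"grip":[45]}' >/dev/null && $C &&
python3 -m jog '{"delta_pos":[[-2,7.4,0]],"rot":[[0,0,-2]],"grip":[45]}' >/dev/null && $C &&
python3 -m jog '{"delta_pos":[[-1.2,7.6,0]],"rot":[[0,0,-2]],"grip":[45]}' >/dev/null && $C &&
python3 -m jog '{"delta_pos":[[-1.2,7.6,0]],"rot":[[0,0,-2]],"grip":[45]}' >/dev/null && $C &&
python3 -m jog '{"delta_pos":[[-1.2,7.6,0]],"rot":[[0,0,-2]],"grip":[45]}' >/dev/null && $C &&
python3 -m jog '{"delta_pos":[[-0.4,7.7,0]],"rot":[[0,0,-2]],"grip":[45]}' >/dev/null && $C &&
python3 -m jog '{"delta_pos":[[-0.4,7.7,0]],"rot":[[0,0,-2]],"grip":[45]}' >/dev/null && $C &&
python3 -m jog '{"delta_pos":[[-0.4,7.7,0]],"rot":[[0,0,-2]],"grip":[45]}' >/dev/null && $C &&
python3 -m jog '{"delta_pos":[[0.4,7.7,0]],"rot":[[0,0,-2]],"grip":[45]}' >/dev/null && $C &&
python3 -m jog '{"delta_pos":[[0.4,7.7,0]],"rot":[[0,0,-2]],"grip":[45]}' >/dev/null && $C &&
python3 -m jog '{"delta_pos":[[0.4,7.7,0]],"rot":[[0,0,-2]],"grip":[45]}' >/dev/null && $C &&
python3 -m jog '{"delta_pos":[[1.2,7.6,0]],"rot":[[0,0,-2]],"grip":[45]}' >/dev/null && $C &&
python3 -m jog '{"delta_pos":[[1.2,7.6,0]],"rot":[[0,0,-2]],"grip":[45]}' >/dev/null && $C &&
python3 -m jog '{"delta_pos":[[1.2,7.6,0]],"rot":[[0,0,-2]],"grip":[45]}' >/dev/null && $C &&
python3 -m jog '{"delta_pos":[[2,7.4,0]],"rot":[[0,0,-2]],"grip":[45]}' >/dev/null && $C &&
python3 -m jog '{"delta_pos":[[2,7.4,0]],"rot":[[0,0,-2]],"grip":[45]}' >/dev/null && $C &&
python3 -m jog '{"delta_pos":[[2,7.4,0]],"rot":[[0,0,-2]],"grip":[45]}' >/dev/null && $C &&
python3 -m jog '{"delta_pos":[[2.7,7.2,0]],"rot":[[0,0,-2]],"grip":[45]}' >/dev/null && $C &&
python3 -m jog '{"delta_pos":[[2.7,7.2,0]],"rot":[[0,0,-2]],"grip":[45]}' >/dev/null && $C &&
python3 -m jog '{"delta_pos":[[2.7,7.2,0]],"rot":[[0,0,-2]],"grip":[45]}' >/dev/null && $C &&
python3 -m jog '{"delta_pos":[[3.5,6.8,0]],"rot":[[0,0,-2]],"grip":[45]}' >/dev/null && $C &&
python3 -m jog '{"delta_pos":[[3.5,6.8,0]],"rot":[[0,0,-2]],"grip":[45]}' >/dev/null && $C &&
python3 -m jog '{"delta_pos":[[3.5,6.8,0]],"rot":[[0,0,-2]],"grip":[45]}' >/dev/null && $C &&
python3 -m jog '{"delta_pos":[[4.2,6.4,0]],"rot":[[0,0,-2]],"grip":[45]}' >/dev/null && $C &&
python3 -m jog '{"delta_pos":[[4.2,6.4,0]],"rot":[[0,0,-2]],"grip":[45]}' >/dev/null && $C &&
python3 -m jog '{"delta_pos":[[4.2,6.4,0]],"rot":[[0,0,-2]],"grip":[45]}' && $C
```

```text
F [-0.1 -0.6  0.3] phi -15.8
F [-0.5 -0.9  0.4] phi -13.7
F [ 0.9 -0.6 -0.4] phi -11.6
F [ 0.5 -3.6 -1. ] phi -9.6
F [ 1.  -3.4 -0.4] phi -7.7
F [  3.9 -10.7  -3.3] phi -5.9
F [  4.7 -20.   -5.6] phi -4.3
```

The lever went hard at mid-swing, with 20 N and nowhere near a column. I'll press a little more to confirm, then take a look.

```bash
python3 -m jog '{"delta_pos":[[0,3,0],[0,0,0],[0,0,0]],"rot":[[0,0,0],[0,0,0],[0,0,0]],"grip":[45,45,45]}'
python3 - <<'E'
from h import *
s=cap('scene','s4.png');t=cap('top','t4.png')
b=cv2.resize(cv2.imread('pics/t4.png')[150:310,270:400],(390,480),interpolation=3)
c=cv2.resize(cv2.imread('pics/s4.png')[220:360,205:340],(405,480),interpolation=3)
cv2.imwrite('pics/m4.png',np.hstack([b,c]))
E
```

```text
time_s: 13.43
tcp_pos: [0.4889, -0.0125, 0.2135]
ee_rot: [[0.997, 0.072, -0.002], [0.072, -0.997, -0.007], [-0.003, 0.006, -1.0]]
wrist_force: [3.2, -15.6, -2.1]
gripper_width: 0.449
```

View pics/m4.png

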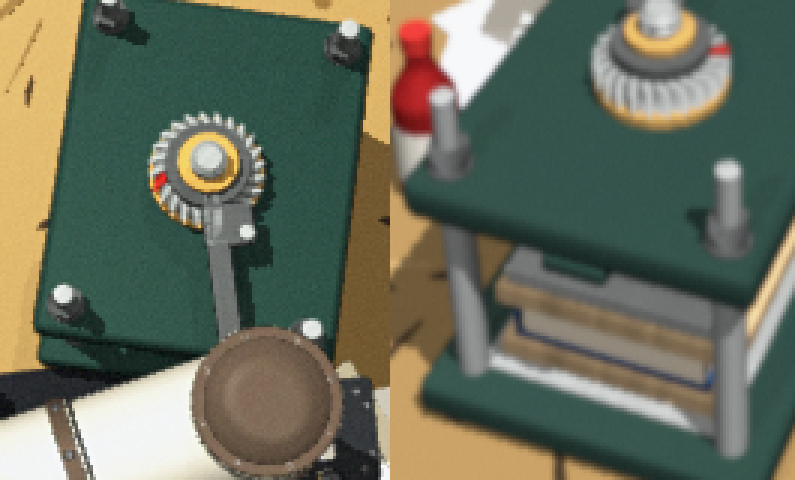

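The platen now lies on the upper board in the scene view, and the red tooth has turned about 165–170°. One slightly firmer push will confirm it is tight.

```bash
python3 -m jog '{"delta_pos":[[0,3,0],[0,3,0],[0,0,0]],"rot":[[0,0,0],[0,0,0],[0,0,0]],"grip":[45,45,45]}';python3 -m jog '{"delta_pos":[[0,0,0],[0,0,0],[0,0,0],[0,0,0]],"rot":[[0,0,0],[0,0,0],[0,0,0],[0,0,0]],"grip":[45,45,45,45]}'
```

```text
time_s: 13.78
tcp_pos: [0.4881, -0.0053, 0.2135]
ee_rot: [[0.998, 0.07, -0.004], [0.07, -0.998, -0.004], [-0.004, 0.004, -1.0]]
wrist_force: [-2.0, -9.0, 1.6]
gripper_width: 0.452
time_s: 14.12
tcp_pos: [0.4882, -0.0049, 0.2134]
ee_rot: [[0.997, 0.071, -0.004], [0.071, -0.997, -0.003], [-0.004, 0.003, -1.0]]
wrist_force: [-0.3, -8.5, 0.6]
gripper_width: 0.449
```

It moved 7 mm and the force dropped, so it isn't hard yet, or it slipped a little. Continue in small steps.

```bash
C="python3 chk.py"; sed -i 's/f>12/f>30/' chk.py
python3 -m jog '{"delta_pos":[[0,4,0],[0,0,0]],"rot":[[0,0,-1],[0,0,0]],"grip":[45,45]}' >/dev/null && $C &&
python3 -m jog '{"delta_pos":[[0,4,0],[0,0,0]],"rot":[[0,0,-1],[0,0,0]],"grip":[45,45]}' >/dev/null && $C &&
python3 -m jog '{"delta_pos":[[0,4,0],[0,0,0]],"rot":[[0,0,-1],[0,0,0]],"grip":[45,45]}' >/dev/null && $C &&
python3 -m jog '{"delta_pos":[[0,4,0],[0,0,0]],"rot":[[0,0,-1],[0,0,0]],"grip":[45,45]}' >/dev/null && $C &&
python3 -m jog '{"delta_pos":[[0,4,0],[0,0,0]],"rot":[[0,0,-1],[0,0,0]],"grip":[45,45]}' >/dev/null && $C
python3 - <<'E'
from h import *
t=cap('top','t5.png')
b=[cv2.resize(cv2.imread(f'pics/{f}.png')[150:310,270:400],(390,480),interpolation=3) for f in('t4','t5')]
cv2.imwrite('pics/m5.png',np.hstack(b))
E
```

```text
F [  1.2 -12.6  -0.8] phi -1.1
F [  1.1 -17.1  -1. ] phi -0.3
F [  2.  -20.2  -1.8] phi 0.5
F [  2.4 -23.   -3.5] phi 1.4
F [  3.6 -26.3  -2.7] phi 2.2
```

View pics/m5.png

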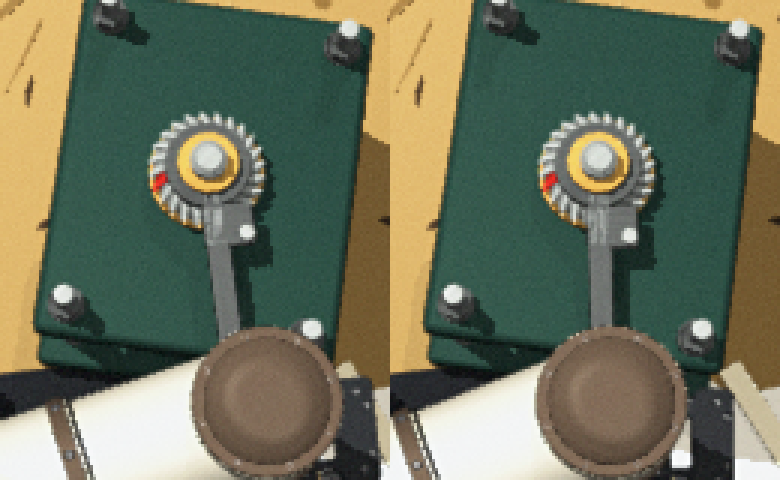

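The lever is now 8° further on, but the wheel (red tooth at (160,182) in both crops) did not turn, even at 26 N against the normal 4 N. So the platen bears tightly. Back off, centre the fingers and lift.

```bash
python3 -m jog '{"delta_pos":[[0,-4,0],[0,-4,0],[0,-4,0],[0,0,0],[0,0,0]],"rot":[[0,0,0],[0,0,0],[0,0,0],[0,0,0],[0,0,0]],"grip":[45,45,45,60,60]}'
python3 - <<'E'
from h import *
d=cap('wrist','w6.png');s=cap('scene','s6.png')
a=cv2.resize(cv2.imread('pics/w6.png'),(400,300))
c=cv2.resize(cv2.imread('pics/s6.png')[270:350,210:340],(400,300),interpolation=3)
cv2.imwrite('pics/m6.png',np.hstack([a,c]))
E
```

```text
time_s: 15.42
tcp_pos: [0.4894, 0.0024, 0.2134]
ee_rot: [[1.0, -0.016, -0.001], [-0.016, -1.0, -0.004], [-0.001, 0.004, -1.0]]
wrist_force: [2.6, -8.5, -2.2]
gripper_width: 0.536
```

View pics/m6.png

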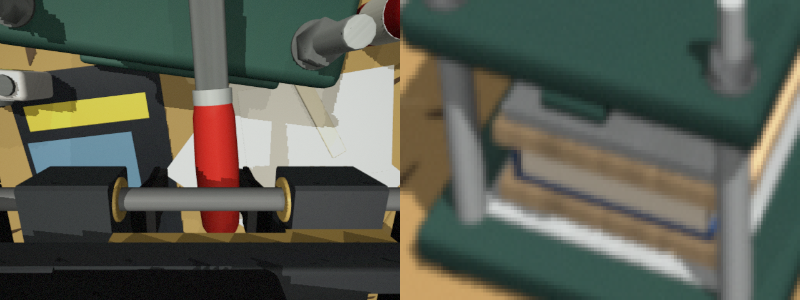

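The platen sits flush on the upper board. The grip still touches the right finger, so shift away further and then lift.

```bash
python3 -m jog '{"delta_pos":[[0,-5,0],[0,-5,0],[0,0,0],[0,0,0]],"rot":[[0,0,0],[0,0,0],[0,0,0],[0,0,0]],"grip":[65,65,65,65]}'; sed -i 's/f>30/f>2.5/' chk.py; python3 chk.py && python3 -m jog '{"delta_pos":[[0,0,20],[0,0,30],[0,0,40],[-20,0,20],[-20,0,0],[0,0,0],[0,0,0],[0,0,0]],"rot":[[0,0,0],[0,0,0],[0,0,0],[0,0,0],[0,0,0],[0,0,0],[0,0,0],[0,0,0]],"grip":[65,65,65,65,65,65,65,65]}'
python3 - <<'E'
from h import *
t=cap('top','t7.png');s=cap('scene','s7.png')
b=cv2.resize(cv2.imread('pics/t7.png')[140:340,200:440],(480,400),interpolation=3)
c=cv2.resize(cv2.imread('pics/s7.png')[200:360,200:328],(320,400),interpolation=3)
cv2.imwrite('pics/m7.png',np.hstack([b,c]))
E
```

```text
time_s: 15.85
tcp_pos: [0.4905, -0.007, 0.2138]
ee_rot: [[1.0, -0.014, 0.001], [-0.014, -1.0, -0.003], [0.001, 0.003, -1.0]]
wrist_force: [5.1, -10.9, -3.5]
gripper_width: 0.641
F [  5.1 -10.9  -3.5] phi -2.4
```

View pics/m7.png

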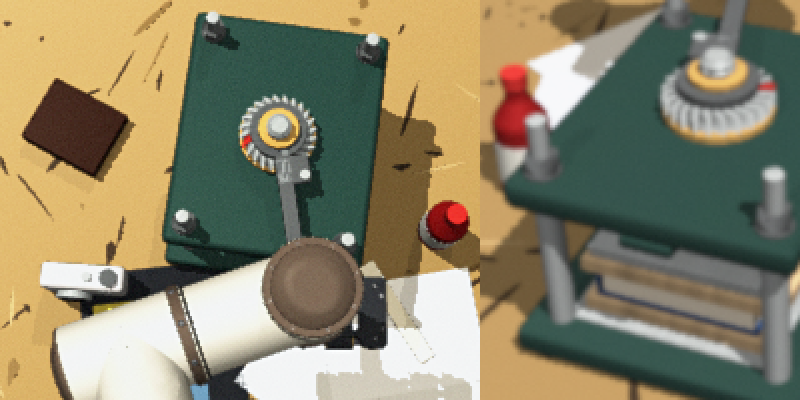

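The lever springs back elastically against the finger. Continue backing off until the force vanishes.

```bash
sed -i 's/int(f>2.5)/int(f<1.5)/' chk.py; C="python3 chk.py"
python3 -m jog '{"delta_pos":[[0,-5,0],[0,0,0],[0,0,0]],"rot":[[0,0,1],[0,0,0],[0,0,0]],"grip":[65,65,65]}' >/dev/null && $C &&
python3 -m jog '{"delta_pos":[[1,-5,0],[0,0,0],[0,0,0]],"rot":[[0,0,1],[0,0,0],[0,0,0]],"grip":[65,65,65]}' >/dev/null && $C &&
python3 -m jog '{"delta_pos":[[1,-5,0],[0,0,0],[0,0,0]],"rot":[[0,0,1],[0,0,0],[0,0,0]],"grip":[65,65,65]}' >/dev/null && $C &&
python3 -m jog '{"delta_pos":[[1,-5,0],[0,0,0],[0,0,0]],"rot":[[0,0,1],[0,0,0],[0,0,0]],"grip":[65,65,65]}' >/dev/null && $C &&
python3 -m jog '{"delta_pos":[[1,-5,0],[0,0,0],[0,0,0]],"rot":[[0,0,1],[0,0,0],[0,0,0]],"grip":[65,65,65]}' >/dev/null && $C
python3 -c "from h import *;cap('wrist','w8.png');cap('top','t8.png')
b=cv2.resize(cv2.imread('pics/t8.png')[150:310,270:400],(390,480),interpolation=3)
cv2.imwrite('pics/m8.png',np.hstack([b,cv2.resize(cv2.imread('pics/w8.png')[:,100:],(405,480))]))"
```

```text
F [ 3.9 -8.7 -2.4] phi -3.6
F [ 1.2 -3.1  0.5] phi -4.6
F [-0.4  0.1 -0.1] phi -5.8
```

View pics/m8.png

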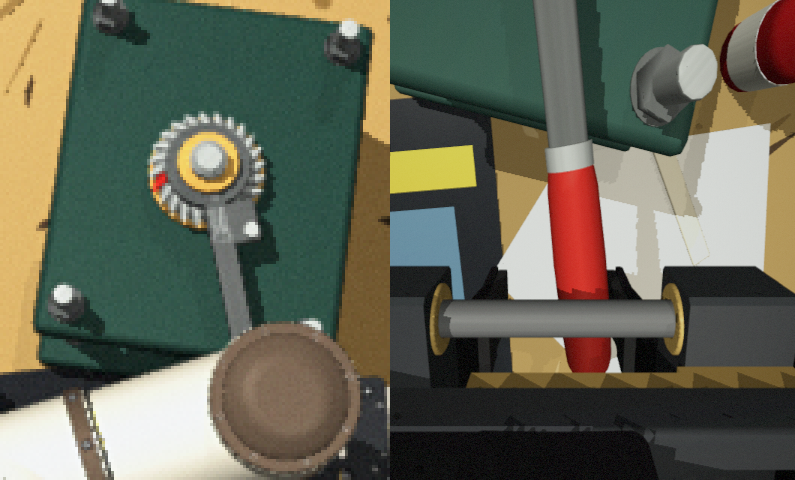

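The force is gone and the wheel hasn't run back (red tooth still at (160,182)). The right finger is just clear of the grip. Centre it, lift away and re-check the wheel.

```bash
python3 -m jog '{"delta_pos":[[1,-7,0],[0,0,0],[0,0,20],[0,0,30],[0,0,40],[-25,0,20],[-25,0,0],[0,0,0],[0,0,0],[0,0,0]],"rot":[[0,0,3],[0,0,0],[0,0,0],[0,0,0],[0,0,0],[0,0,0],[0,0,0],[0,0,0],[0,0,0],[0,0,0]],"grip":[65,65,65,65,65,65,65,65,65,65]}'
python3 - <<'E'
from h import *
t=cap('top','t9.png');s=cap('scene','s9.png')
for f in('t8','t9'):
    h=cv2.cvtColor(cv2.imread(f'pics/{f}.png'),cv2.COLOR_BGR2HSV)[180:235,315:365]
    v,u=np.nonzero(((h[...,0]<8)|(h[...,0]>172))&(h[...,1]>150)&(h[...,2]>90));print(f,u.mean()+315,v.mean()+180,len(u))
b=cv2.resize(cv2.imread('pics/t9.png')[140:340,200:440],(480,400),interpolation=3)
c=cv2.resize(cv2.imread('pics/s9.png')[200:360,200:328],(320,400),interpolation=3)
cv2.imwrite('pics/m9.png',np.hstack([b,c]))
E
```

```text
time_s: 17.63
tcp_pos: [0.4433, -0.0274, 0.3234]
ee_rot: [[0.996, 0.09, 0.0], [0.09, -0.996, 0.0], [0.0, -0.0, -1.0]]
wrist_force: [-0.7, -0.1, 0.1]
gripper_width: 0.654
t8 322.8125 210.125 16
t9 322.93333333333334 210.06666666666666 15
```

View pics/m9.png

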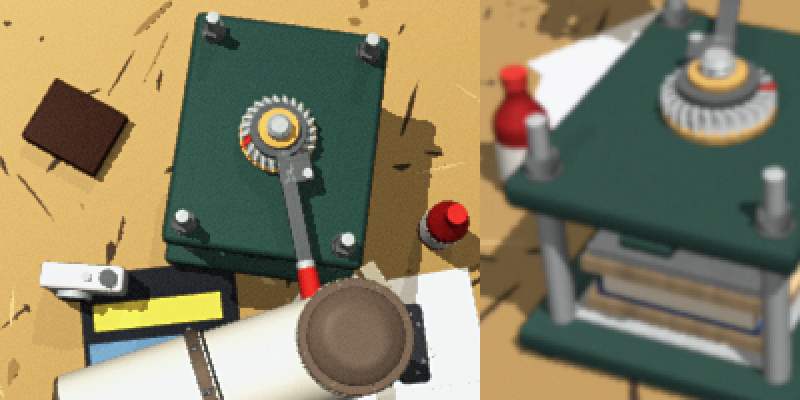

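The lever is free, the wheel is unchanged and the platen is flush on the board. The glue bottle, camera and wallet haven't moved.

```bash
python3 -c "from station import finish_job;print(finish_job())"
```

```text
the job is handed in; nothing more can be done
None
```

The platen is wound down tight on the upper board. I let go of the lever and handed the job in at about 18 s of the 72 s allowed.

**How it went:** I straddled the lever grip with the fingers and made four clockwise strokes, which ran at about 4 N on the two I measured. On the fifth the lever went hard at mid-swing, well clear of the columns.

**Tightness:** I held the lever on up to about 26 N and the wheel's red tooth did not move. It also stayed put after release (322.8, 210.1 px against 322.9, 210.1 px). The wheel had turned about 165–170° in all, roughly 14 mm of travel, and the scene view shows the platen lying flush on the board.

**Things that disagreed:**
- **Lever give:** While I held it hard, the lever gave elastically by several degrees. At one point the force dropped from 16 N to 9 N, though the wheel never turned.
- **First release:** The lever sprang back against the finger, so I backed off further until the force was zero before lifting.

At the end the wrist force was about 0 N and the gripper was clear above the lever. The glue bottle, camera and wallet looked unmoved.

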